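Clip the divider into the two-tier tray and put the air-conditioner remote in its bay

TASK

Push the tray's upper tier fully back so that the lower tier is clear, then press the loose divider straight down over the two snap hooks in the lower tier until both ends click and it sits flush on the tray floor. Then lay the white air-conditioner remote flat and lengthwise in the empty bay beside the divider, on the front part of the tray, and leave everything released; the TV remote, the dish of batteries and the spectacles case stay where they are, and the glass coaster stays on the upper tier.

Things in the scene. Friction and masses are not known exactly. Their poses are not given: they have to be found in the camera images.
- tray: grey two-tier tray, fixed. Origin on the sideboard; x points from its open front (robot's side) to its back, y left, z up. Lower tier: x -150 to +170, y -140 to +140 mm, floor top at z 20, rim 4 mm thick, top at z 32 mm. Its front part (x -150 to +30) is open above once the upper tier is home; at the back, cheeks up to z 55 carry the upper tier
- tier (a joint): how far the upper tier is pulled out to the front over the lower tier, in m: 0 fully home (hard stop), up to 0.095; it starts pulled out 0.06 to 0.09 over the hooks. It slides along the tray's x axis with about 1.5 N of friction and stays where it is left
- tier_front (a point): middle of the front face of the upper tier's front lip, which it moves with. The lip is 280 mm wide and 21 mm high, from z 55 to z 76 mm above the sideboard (this point at z 67 mm). With the tier home it lies at tray x = +30 mm
- seat (a point): point on the lower floor midway between the snap hooks (tray x -65, y 0, z 20 mm). A hook stands 55 mm in front of it and one 55 mm behind: 13 mm wide (y), 5 mm thick, 29 mm high, barb jutting 4.5 mm away from this point, its underside 9.2 mm above the floor, sloped lead-in above. The divider belongs centred here, its length along tray x
- hook_front (a joint): bend of the front snap hook in rad: 0 at rest, grows to about 0.14 as the hook is bent inwards by the divider's foot, and springs back to 0 at the click
- hook_rear (a joint): the same for the rear snap hook
- divider_mid (a point): the loose grey plastic divider, about 90 g, standing upright beside the tray (either side); its centre, half-way up, 27.5 mm above its underside. An upright wall 76 mm long (own x) and 14 mm thick (own y), top 55 mm above the underside, stands on a flat foot; grip the wall. Same either way round. Pressing it home takes about 9 to 18 N in all; seated, this point is 27.5 mm above the tray floor
- divider_foot (a point): middle of the underside of the divider's foot: a flat plate 134 mm long (own x), 30 mm wide (own y), 8 mm thick, with a slot through it near each end (from 44 to 58.5 mm from the middle, 18 mm wide in y), each going over one hook. Seated, this point is on seat
- ac_mid (a point): white air-conditioner remote, 140 mm long (own x) by 46 mm wide (own y) by 22 mm thick, about 110 g, lying flat with its display up on the sideboard; this point is its centre, half-way up (11 mm). It may start on either side of the tray
- bay (a point): centre of the empty right-hand bay of the lower tier, on its floor (tray x -65, y -75.5, z 20 mm). The bay is 121 mm wide, from the seated divider's foot (tray y -15 mm) to the tray's right rim (y -136 mm), and from the front rim (x -146) back beneath the upper tier. The remote lies here with its length along the tray's x axis, either end first
- tv_mid (a point): black TV remote, 165 by 42 by 18 mm, lying lengthwise in the left-hand bay (tray y about +78 mm); its centre. Not to be moved
- coaster_mid (a point): round glass coaster, 86 mm across and 6 mm thick, lying loose on the upper tier; its centre. It rides along with the tier
- dish_mid (a point): white ceramic dish of AA batteries, 100 mm across and 30 mm high; its centre. Not to be moved
- case_mid (a point): black spectacles case, 155 by 60 by 34 mm; its centre. Not to be moved
Things that resemble listed ones, but are neither listed nor needed, are in the scene too. What is shaped like the part that bears ac_mid but turquoise is not meant. Leave any purple look-alike of the part that bears divider_mid alone.

How it is judged:
On the way, in this order (a step that is already met when the one before it is completed fails the run):
1. the upper tier is pushed home (within 10 mm) (value of joint tier below 0.01 m), for 0.2 s.
2. the divider is clicked down: centre within 7 mm of the seat, at most 3 mm above its seated height, upright, along the tray, both hooks sprung back (horizontal distance between divider_mid and seat below 0.007 m and z of divider_mid in the frame of tray between 0.0445 and 0.0505 m and angle between divider_mid's own z axis and vertical below 0.05 rad and angle between the x axis of divider_mid and the x axis of tray, either way round below 0.12 rad and value of joint each of hook_front, hook_rear below 0.05 rad), for 0.2 s.
3. the air-conditioner remote lies flat and lengthwise in the right-hand bay (z of ac_mid in the frame of tray between 0.027 and 0.035 m and x of ac_mid in the frame of tray between -0.085 and -0.015 m and y of ac_mid in the frame of tray between -0.12 and -0.03 m and angle between ac_mid's own z axis and vertical below 0.1 rad and angle between the x axis of ac_mid and the x axis of tray, either way round below 0.3 rad), for 0.2 s.
At the end, for the whole second after the job is handed in: Tier home within 10 mm; divider seated within 7 mm sideways and 3 mm in height, upright and along the tray, both hooks sprung back; AC remote at rest, flat, display up, lengthwise within 17 deg in the right bay (centre x -85 to -15, y -120 to -30 mm); coaster on the upper tier (all of step 2 and all of step 3 and value of joint tier below 0.01 m and linear speed of ac_remote below 0.02 m/s and z of coaster_mid in the frame of tray above 0.058 m); the robot touches nothing.
It fails at once if the TV remote is moved by more than 30 mm (distance of tv_mid from where it was at the start of the episode above 0.03 m).
It fails at once if the dish of batteries is moved by more than 30 mm (distance of dish_mid from where it was at the start of the episode above 0.03 m).
It fails at once if the spectacles case is moved by more than 30 mm (distance of case_mid from where it was at the start of the episode above 0.03 m).
It also fails if it takes over 64 s, if anything falls off the work surface, if the arm or the gripper's body presses on something with over 40 N, if the wrist force passes 120 N, or if a joint passes its speed limit or range.

ROBOT

A 6-joint arm with a two-finger parallel gripper is mounted at the origin on the work surface. World frame = base frame: x ahead of the robot, y to its left, z up, the work surface at z = 0. Lengths are in m, angles in rad, forces in N, time in s.
With the tool pointing down it reaches from about 0.35 to 0.85 m from the base axis. Payload 8.1 kg.
Tool frame: the origin (TCP) lies on the mounting face of the last link; the fingertips stand 186 mm ahead of it and the grasp point (between the pads) lies 167 mm ahead of it; z points along the fingers, y is the line along which they close (so a half turn about z gives the same grasp; the last joint's range is limited). The gripper opens to 93 mm and grips with 3 to 60 N. Pads are 15 mm wide; open, the fingers measure 128 mm over their backs; the gripper's body (75 mm by 188 mm) begins 65 mm behind the grasp point.
Start: joints at [1.025, 0.13, 1.488, -0, 1.523, -0.085], TCP at [0.267, 0.537, 0.405] pointing down, gripper open.
Joint ranges: [-2.96, 2.96], [-0.89, 2.26], [0.02, 2.5], [-1.34, 4.48], [0, 2.73], [-2.66, 2.66]. Speed limits (rad/s): [2.39, 2.39, 2.79, 3.14, 3.14, 3.14].

INTERFACE

Orientations are given as a rotation vector (axis times angle).
In Python, from plant import read_state, read_camera, camera_params, close_job gives the robot as it stands. The module is installed in compiled form; this text tells all that it offers.
- The arm moves only by the tool servo_tool, never from a script. Its argument "increments" is a list of rows, each an object with "slide": the shift along the tool's x, y, z in mm, a list of three; "dr": the turn, a rotation vector about the tool's x, y, z in rad, a list of three; "jaw": the closure, from 0 (fully open) to 1 (shut). In form: [{"slide": [x, y, z], "dr": [ax, ay, az], "jaw": jaw}, ...]. A call has 1 to 20 rows; each row is the pose to reach, as a shift and turn from the pose commanded when the call began, along the tool's axes at that moment; what a row does not reach only later rows make up. A row lasts 1/10 s, in which the tool goes at most 50 mm and 8.59 degrees, less where a joint would pass 70% of its speed; a pose out of reach is approached as far as the arm can. A call with a gripper value outside its range is refused whole. The fingers move at their own pace and stop on an object; "force" is the grip in N (left out, the last holds). Time passes only in rows, so rows that repeat a pose let the fingers close. It gives the time, the measured TCP pose, the force, the opening and the grip force at its end, in the units of the state.
- read_state(): the state, without advancing time (a new reading comes with each control period).
- read_camera(name): name is "scene" or "top"; returns (picture, depth): 480x640x3 uint8, red, green, blue; 480x640 float32, m along the optical axis (not along the pixel's ray), 0 where there is no reading.
- camera_params(name): a dict with "fx", "fy", "cx", "cy" (pixels), "rvec" (rotation vector, rad) and "tvec" (3), from world to camera coordinates, as OpenCV has them. Camera axes: x right, y down, z forward; pixel columns grow to the right and rows downward; lengths in m; the calibration is good to about 2 mm. A picture is of the moment at which its call begins. camera_params takes no time and is no camera call.
- close_job(): hands the job in; it is judged then, once.
The state is a dict: "t": time; "q": joint angles; "dq": joint speeds; "joint_torque": joint torques, N m; "tool_pos": TCP position; "orientation": TCP orientation; "force": force on the tool from outside, world axes, zero at the start; "wrist_torque": the same for the moment, N m; "opening": finger opening in m; "gripper_force": force on a finger pad.
Only numpy, scipy, OpenCV 4.12 (cv2) and the standard library are available. Lean on these libraries where they do the work, as an engineer would, in place of code of your own. Each camera call takes 0.05 s, during which the arm holds its last target. There are 200 camera calls.

## Working session

There is one attempt and no reset: what is moved stays moved. The work goes in short steps, Python scripts to look and compute and a tool call to move; the robot and the scene stay as the last step left them, time stands still between calls to the robot, and variables do not carry over. Pictures are saved under pics/ and viewed, at most 10 in all, crops included, and the job is handed in when it is done.

Besides the shell and the picture viewer there is one more tool, called after "Call:" by a JSON object that holds its "api" and its "payload". servo_tool: Moves the arm, as the interface text tells. Its arguments: {"type":"object","properties":{"increments":{"type":"array"},"force":{"type":"number"}},"required":["increments"]}

```bash
mkdir -p pics
cat > h.py <<'E'
import numpy as np, cv2
from plant import *
def look(n):
    im,d=read_camera(n); p=camera_params(n)
    R=cv2.Rodrigues(np.array(p["rvec"],float))[0]; t=np.array(p["tvec"],float).ravel()
    v,u=np.mgrid[0:480,0:640]
    P=np.stack([(u-p["cx"])/p["fx"]*d,(v-p["cy"])/p["fy"]*d,d],-1)
    W=(P-t)@R
    W[d==0]=np.nan
    return im,W
def save(n,im): cv2.imwrite("pics/"+n,cv2.cvtColor(im,cv2.COLOR_RGB2BGR))
E
python3 - <<'E'
from h import *
for n in("top","scene"):
    im,W=look(n); save(n+"0.png",im); np.save(n+"0.npy",W)
s=read_state(); print(s)
E
```

```text
{'t': 0.1, 'q': array([ 1.02457817e+00,  1.31039764e-01,  1.48918057e+00, -2.14831149e-05,
        1.52302226e+00, -8.53902043e-02]), 'dq': array([ 2.15866896e-05, -1.73825772e-03, -1.35842929e-03, -6.25229195e-04,
       -1.05748986e-04,  8.28195345e-04]), 'joint_torque': array([ 1.54389977e-04, -5.61341214e+01, -4.93096197e+01,  7.68902223e-02,
        2.91452726e-02,  6.37003154e-06]), 'tool_pos': array([0.26667901, 0.5372351 , 0.40381391]), 'orientation': array([-7.17364558e-01, -3.05808682e+00,  2.47363917e-03]), 'force': array([-0.14587725,  0.30159362,  0.15364467]), 'wrist_torque': array([-0.0259891 ,  0.03677548, -0.00426182]), 'gripper_force': 0.0, 'opening': 0.09306120818884668}
```

View pics/top0.png

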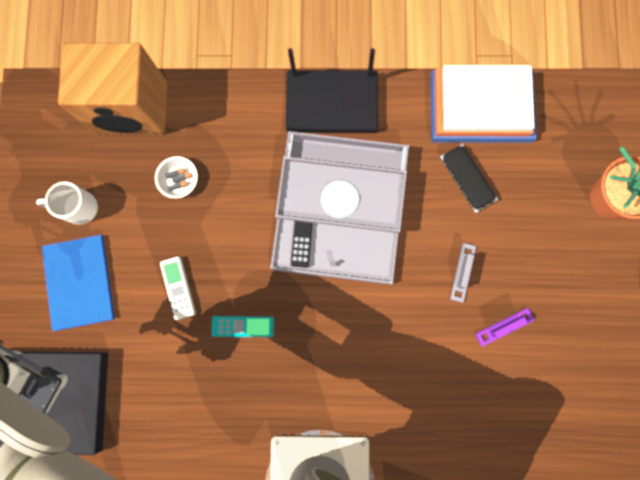

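View pics/scene0.png

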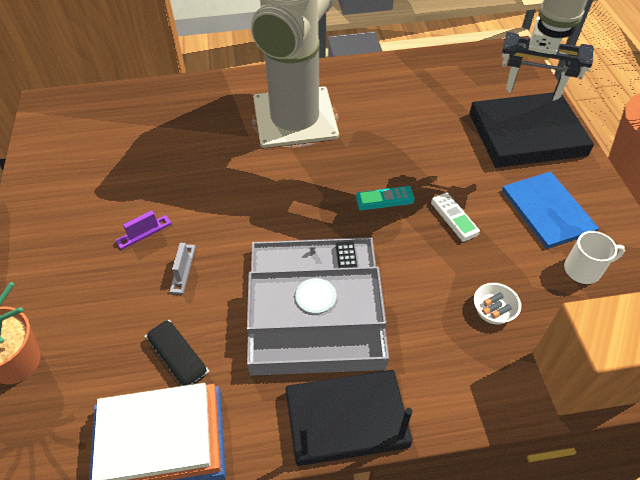

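Run:
```python
from h import *
im=cv2.cvtColor(cv2.imread("pics/top0.png"),cv2.COLOR_BGR2RGB); W=np.load("top0.npy")
a=cv2.resize(im[230:350,425:550],None,fx=3,fy=3,interpolation=2); b=cv2.resize(im[230:350,150:280],None,fx=3,fy=3,interpolation=2)
save("c1.png",np.hstack([a,b]))
save("c2.png",cv2.resize(im[145:290,265:415],None,fx=4,fy=4,interpolation=2))
g=im.astype(int)
def rect(name,u0,u1,v0,v1,zl,zh,f=None):
    m=np.zeros((480,640),bool); m[v0:v1,u0:u1]=1
    m&=(W[...,2]>zl)&(W[...,2]<zh)
    if f is not None: m&=f
    p=W[m]; r=cv2.minAreaRect((p[:,:2]*1000).astype(np.float32))
    print(name,len(p),r,"medz",np.median(p[:,2]))
    return p
rect("ac",155,205,245,325,.012,.04)
rect("div all",445,485,235,310,.004,.07)
rect("div top",445,485,235,310,.045,.07)
rect("turq",205,280,310,345,.012,.04)
rect("tv",285,320,215,270,.028,.05,g.sum(2)<200)
rect("lip",265,415,150,240,.070,.080)
rect("rim",265,415,215,290,.028,.036,g.sum(2)>250)
rect("tray",265,415,130,290,.012,.09)
rect("dish",145,205,150,205,.01,.06)
rect("case",435,505,140,215,.01,.06)
```

```text
ac 1222 ((437.38330078125, 332.71392822265625), (139.81219482421875, 47.4052848815918), 17.33542823791504) medz 0.02170501031859519
div all 789 ((480.980712890625, -332.4186706542969), (90.49263000488281, 172.64712524414062), 88.65875244140625) medz 0.010369884238234857
div top 234 ((479.8069763183594, -327.904296875), (14.745135307312012, 76.82453155517578), 75.51195526123047) medz 0.05418044306512876
turq 1251 ((350.7505798339844, 178.65936279296875), (45.41434860229492, 141.05003356933594), 0.4833115339279175) medz 0.02176832352022299
tv 59 ((537.1738891601562, 40.686038970947266), (95.68925476074219, 34.7525749206543), 0.7230978608131409) medz 0.03792094758226287
lip 836 ((648.8220825195312, -44.02507019042969), (280.5157470703125, 142.31642150878906), 83.31629180908203) medz 0.07448894792868764
rim 514 ((524.4459838867188, -29.696380615234375), (280.6686096191406, 116.88471221923828), 83.15360260009766) medz 0.03229989657356424
tray 17212 ((645.48974609375, -39.83662414550781), (288.4077453613281, 360.1445617675781), 83.50584411621094) medz 0.039408802441398286
dish 970 ((697.2779541015625, 343.9477844238281), (99.32854461669922, 97.85781860351562), 36.62474060058594) medz 0.02055628780781667
case 1803 ((708.3869018554688, -349.2572937011719), (174.075439453125, 161.7893524169922), 0.36207541823387146) medz 0.03178968555478806
```

View pics/c1.png

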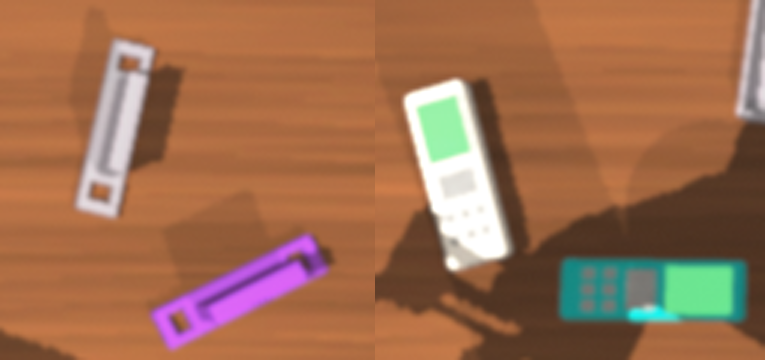

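View pics/c2.png

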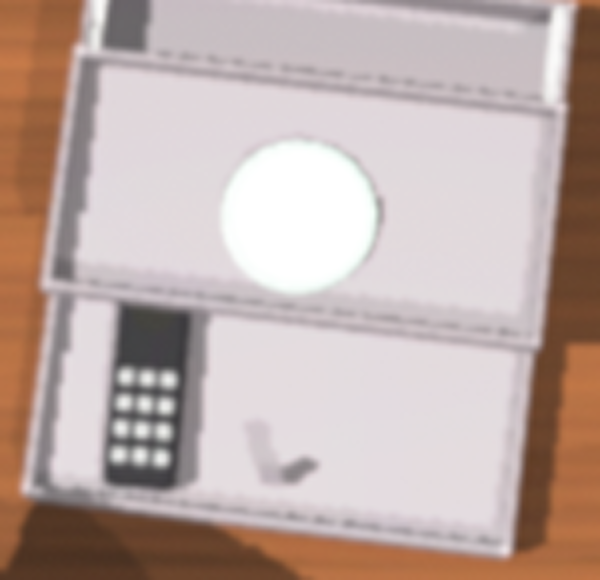

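```bash
cat >> h.py <<'E'
from scipy.spatial.transform import Rotation as Ro
O=np.array([.6154,-.0406]); TY=np.radians(-6.8)
def tr(x,y):
    c,s=np.cos(TY),np.sin(TY); return O+np.array([c*x-s*y,s*x+c*y])
def inv(p):
    c,s=np.cos(TY),np.sin(TY); d=np.array(p[:2])-O; return np.array([c*d[0]+s*d[1],-s*d[0]+c*d[1]])
def go(xy,z,psi,s=None):
    "grasp point target -> slide mm, dr"
    s=s or read_state(); c,n=np.cos(psi),np.sin(psi)
    Rt=np.array([[-c,-n,0],[-n,c,0],[0,0,-1]]); R0=Ro.from_rotvec(s["orientation"])
    d=np.array([xy[0],xy[1],z+.167])-s["tool_pos"]
    print("slide",(R0.inv().apply(d)*1000).round(1),"dr",(R0.inv()*Ro.from_matrix(Rt)).as_rotvec().round(3))
def st():
    s=read_state(); print("t",s["t"],"tray",(inv(s["tool_pos"])*1000).round(1),"gz",round((s["tool_pos"][2]-.167)*1000,1),"F",s["force"].round(2),"M",s["wrist_torque"].round(2),"op",s["opening"],s["gripper_force"],"q6",s["q"][5].round(2))
E
python3 - <<'E'
from h import *
st(); go(tr(-.082,0),.237,TY); go(tr(-.082,0),.083,TY)
E
```

```text
t 0.1 tray [-414.7  532.5] gz 236.8 F [-0.15  0.3   0.15] M [-0.03  0.04 -0.  ] op 0.09306120818884668 0.0 q6 -0.09
slide [-4.921e+02 -3.900e+02  4.000e-01] dr [-0.002 -0.    -0.342]
slide [-492.1 -389.7  154.4] dr [-0.002 -0.    -0.342]
```

Call:
{"api": "servo_tool", "payload": {"increments": [{"slide": [-492, -390, 0], "dr": [0, 0, -0.342], "jaw": 1}, {"slide": [-492, -390, 0], "dr": [0, 0, -0.342], "jaw": 1}, {"slide": [-492, -390, 0], "dr": [0, 0, -0.342], "jaw": 1}, {"slide": [-492, -390, 0], "dr": [0, 0, -0.342], "jaw": 1}, {"slide": [-492, -390, 0], "dr": [0, 0, -0.342], "jaw": 1}, {"slide": [-492, -390, 0], "dr": [0, 0, -0.342], "jaw": 1}, {"slide": [-492, -390, 0], "dr": [0, 0, -0.342], "jaw": 1}, {"slide": [-492, -390, 0], "dr": [0, 0, -0.342], "jaw": 1}, {"slide": [-492, -390, 0], "dr": [0, 0, -0.342], "jaw": 1}, {"slide": [-492, -390, 0], "dr": [0, 0, -0.342], "jaw": 1}, {"slide": [-492, -390, 0], "dr": [0, 0, -0.342], "jaw": 1}, {"slide": [-492, -390, 0], "dr": [0, 0, -0.342], "jaw": 1}, {"slide": [-492, -390, 0], "dr": [0, 0, -0.342], "jaw": 1}, {"slide": [-492, -390, 0], "dr": [0, 0, -0.342], "jaw": 1}, {"slide": [-492, -390, 100], "dr": [0, 0, -0.342], "jaw": 1}, {"slide": [-492, -390, 154], "dr": [0, 0, -0.342], "jaw": 1}, {"slide": [-492, -390, 154], "dr": [0, 0, -0.342], "jaw": 1}, {"slide": [-492, -390, 154], "dr": [0, 0, -0.342], "jaw": 1}]}}

```text
t: 1.9
tool_pos: [0.53, -0.0293, 0.2433]
orientation: [-0.185, -3.123, -0.002]
force: [-1.3, 0.5, 0.8]
opening: 0.0006
gripper_force: 0.0
```

Run:
```python
from h import *
st(); go(tr(-.082,0),.083,TY); im,_=look("scene"); save("s1.png",im[150:420,200:500])
```

```text
t 1.9 tray [-86.1   1.2] gz 76.3 F [-1.35  0.5   0.83] M [0.02 0.05 0.06] op 0.0005525477832624433 0.0 q6 -1.6
slide [-4.  -1.2 -6.8] dr [ 0.001 -0.013  0.   ]
```

Call:
{"api": "servo_tool", "payload": {"increments": [{"slide": [-4, -1, -5], "dr": [0, 0, 0], "jaw": 1}, {"slide": [-15, -1, -5], "dr": [0, 0, 0], "jaw": 1}, {"slide": [-22, -1, -5], "dr": [0, 0, 0], "jaw": 1}, {"slide": [-29, -1, -5], "dr": [0, 0, 0], "jaw": 1}, {"slide": [-36, -1, -5], "dr": [0, 0, 0], "jaw": 1}, {"slide": [-43, -1, -5], "dr": [0, 0, 0], "jaw": 1}, {"slide": [-50, -1, -5], "dr": [0, 0, 0], "jaw": 1}, {"slide": [-57, -1, -5], "dr": [0, 0, 0], "jaw": 1}, {"slide": [-64, -1, -5], "dr": [0, 0, 0], "jaw": 1}, {"slide": [-71, -1, -5], "dr": [0, 0, 0], "jaw": 1}, {"slide": [-78, -1, -5], "dr": [0, 0, 0], "jaw": 1}, {"slide": [-85, -1, -5], "dr": [0, 0, 0], "jaw": 1}, {"slide": [-92, -1, -5], "dr": [0, 0, 0], "jaw": 1}, {"slide": [-95, -1, -5], "dr": [0, 0, 0], "jaw": 1}, {"slide": [-95, -1, -5], "dr": [0, 0, 0], "jaw": 1}]}}

```text
t: 3.45
tool_pos: [0.6288, -0.0431, 0.2557]
orientation: [0.186, 3.135, -0.0]
force: [1.2, -0.2, -0.3]
opening: 0.0004
gripper_force: 0.0
```

Run:
```python
from h import *
st(); im,_=look("scene"); save("s2.png",cv2.resize(im[150:420,200:500],None,fx=2,fy=2))
im,W=look("top"); m=np.zeros((480,640),bool); m[130:240,265:415]=1; m&=(W[...,2]>.070)&(W[...,2]<.08)
p=np.array([inv(q) for q in W[m]]); 
for lo in(-.13,-.09,.06,.09): 
  k=(p[:,1]>lo)&(p[:,1]<lo+.04); print(np.percentile(p[k,0],[1,5,20])*1000,k.sum())
```

```text
t 3.45 tray [13.6 -0.9] gz 88.7 F [ 1.15 -0.22 -0.32] M [ 0.02  0.   -0.03] op 0.0004440846963785703 0.0 q6 -1.6
[21.9852994  22.31657692 23.9393454 ] 68
[156.9231502  157.05702472 157.5590542 ] 6
[23.80206435 24.00055391 24.74488978] 6
[22.14798546 22.46910688 23.84592075] 31
```

View pics/s2.png

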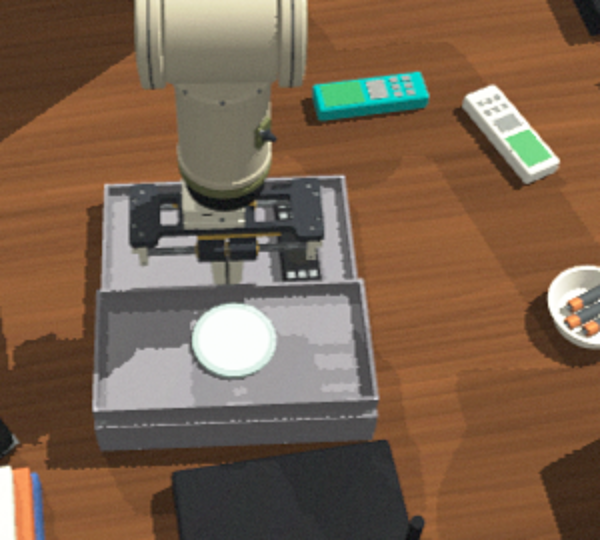

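The upper tier lip is near home (about 8 mm short by depth) with the fingers on its middle and the coaster in place; pushing the last bit.

Call:
{"api": "servo_tool", "payload": {"increments": [{"slide": [-3, 0, 4], "dr": [0, 0, 0], "jaw": 1}, {"slide": [-6, 0, 4], "dr": [0, 0, 0], "jaw": 1}, {"slide": [-8, 0, 4], "dr": [0, 0, 0], "jaw": 1}, {"slide": [-8, 0, 4], "dr": [0, 0, 0], "jaw": 1}, {"slide": [-8, 0, 4], "dr": [0, 0, 0], "jaw": 1}]}}

```text
t: 4.05
tool_pos: [0.6362, -0.0439, 0.2516]
orientation: [-0.187, -3.136, 0.0]
force: [0.1, 0.1, -0.4]
opening: 0.0005
gripper_force: 0.4
```

Run:
```python
from h import *
st()
```

```text
t 4.05 tray [21.1 -0.8] gz 84.6 F [ 0.07  0.13 -0.41] M [ 0.07  0.2  -0.05] op 0.0005407245339180571 0.4433067888021469 q6 -1.6
```

Call:
{"api": "servo_tool", "payload": {"increments": [{"slide": [-2, 0, 0], "dr": [0, 0, 0], "jaw": 1}, {"slide": [-3, 0, 0], "dr": [0, 0, 0], "jaw": 1}, {"slide": [-3, 0, 0], "dr": [0, 0, 0], "jaw": 1}]}}

```text
t: 4.35
tool_pos: [0.6382, -0.0441, 0.2516]
orientation: [-0.186, -3.132, -0.0]
force: [-11.2, 1.5, 7.2]
opening: 0.0003
gripper_force: 5.5
```

Run:
```python
from h import *
st()
```

```text
t 4.35 tray [23.  -0.8] gz 84.6 F [-11.24   1.52   7.2 ] M [ 0.15  1.92 -0.01] op 0.0003099530909602136 5.514858663082123 q6 -1.6
```

Call:
{"api": "servo_tool", "payload": {"increments": [{"slide": [10, 0, 0], "dr": [0, 0, 0], "jaw": 1}, {"slide": [30, 0, -20], "dr": [0, 0, 0], "jaw": 1}, {"slide": [40, 0, -60], "dr": [0, 0, 0], "jaw": 0.7}, {"slide": [40, 0, -60], "dr": [0, 0, 0], "jaw": 0.5}, {"slide": [40, 0, -60], "dr": [0, 0, 0], "jaw": 0.5}]}}

```text
t: 4.85
tool_pos: [0.6001, -0.0396, 0.3139]
orientation: [0.186, 3.132, -0.001]
force: [-0.4, -0.5, -0.2]
opening: 0.0198
gripper_force: 0.0
```

Run:
```python
from h import *
st(); P=np.array([.4798,-.3279])
for z in(.144,.08,.04): go(P,z,np.radians(-14.5))
```

```text
t 4.85 tray [-15.3  -0.8] gz 146.9 F [-0.4  -0.48 -0.2 ] M [-0.03 -0.04 -0.02] op 0.019755291345553396 0.0 q6 -1.6
slide [  85.3 -300.6    2.6] dr [0.    0.004 0.134]
slide [  85.6 -300.5   66.6] dr [0.    0.004 0.134]
slide [  85.8 -300.5  106.6] dr [0.    0.004 0.134]
```

Call:
{"api": "servo_tool", "payload": {"increments": [{"slide": [85, -300, 2], "dr": [0, 0, 0.134], "jaw": 0.5}, {"slide": [85, -300, 2], "dr": [0, 0, 0.134], "jaw": 0.5}, {"slide": [85, -300, 2], "dr": [0, 0, 0.134], "jaw": 0.5}, {"slide": [85, -300, 2], "dr": [0, 0, 0.134], "jaw": 0.5}, {"slide": [85, -300, 2], "dr": [0, 0, 0.134], "jaw": 0.5}, {"slide": [85, -300, 2], "dr": [0, 0, 0.134], "jaw": 0.5}, {"slide": [85, -300, 2], "dr": [0, 0, 0.134], "jaw": 0.5}, {"slide": [85, -300, 2], "dr": [0, 0, 0.134], "jaw": 0.5}, {"slide": [85, -300, 2], "dr": [0, 0, 0.134], "jaw": 0.5}, {"slide": [85, -300, 2], "dr": [0, 0, 0.134], "jaw": 0.5}, {"slide": [85, -300, 2], "dr": [0, 0, 0.134], "jaw": 0.5}]}}

```text
t: 5.95
tool_pos: [0.4803, -0.3259, 0.3096]
orientation: [-0.393, -3.117, -0.001]
force: [-0.1, -0.3, -0.2]
opening: 0.0464
gripper_force: 0.0
```

Run:
```python
from h import *
st(); P=np.array([.4798,-.3279])
go(P,.04,np.radians(-14.5)); print(read_state()["orientation"])
im,W=look("top"); np.save("top1.npy",W)
m=np.zeros((480,640),bool); m[130:300,265:415]=1
def pts(zl,zh):
    k=m&(W[...,2]>zl)&(W[...,2]<zh); return np.array([[*inv(q),q[2]] for q in W[k]])
p=pts(.034,.056); k=(abs(p[:,1])<.03)&(p[:,0]<.02)
print("hook pts",(p[k]*1000).round(1).tolist()[:60])
p=pts(.027,.037); k=(p[:,0]<-.12)&(p[:,0]>-.17); print("rim front",(np.percentile(p[k,0],[2,10,50])*1000),np.percentile(p[k,1],[1,99])*1000)
for lo in (-.14,-.1,-.05,0,.05,.1):
  q=p[(p[:,1]>lo)&(p[:,1]<lo+.04)&(p[:,0]<-.13)]; print(lo,np.percentile(q[:,0],[5,50,95])*1000)
save("t2.png",cv2.resize(im[190:300,265:400],None,fx=5,fy=5,interpolation=2))
```

```text
t 5.95 tray [-100.4 -299.2] gz 142.6 F [-0.05 -0.25 -0.22] M [ 0.04 -0.01 -0.02] op 0.04638182906267213 0.0 q6 -2.0
slide [ -0.   -2.1 102.6] dr [ 0.    -0.     0.002]
[-3.92682789e-01 -3.11680919e+00 -5.98524773e-04]
hook pts [[-5.8, 6.6, 39.9], [-5.2, 4.3, 38.6], [-5.0, 2.0, 38.9], [-3.8, -2.5, 35.8], [-3.4, -4.8, 35.0], [-8.9, 6.1, 44.0], [-8.0, 3.9, 41.0], [-8.1, 1.6, 42.8], [-8.1, -0.7, 44.3], [-7.4, -2.9, 42.2], [-8.1, -5.3, 47.1], [-12.2, 5.7, 49.1], [-10.1, 3.7, 39.8], [-11.3, 1.2, 47.1], [-10.7, -1.0, 45.8], [-10.1, -3.3, 44.3], [-11.0, -5.7, 50.0], [-12.6, 5.7, 39.2], [-11.8, -1.2, 39.4], [-11.3, -3.4, 38.4], [-116.6, 6.1, 49.1], [-118.5, 5.9, 45.8], [-118.9, 3.5, 52.2], [-117.9, 1.4, 46.2], [-117.4, -0.8, 43.5], [-117.9, -3.2, 50.6], [-117.1, -5.4, 46.3], [-120.7, 5.6, 45.7], [-120.7, 3.3, 47.8], [-120.3, 1.1, 47.1], [-120.1, -1.2, 47.5], [-120.0, -3.5, 49.3], [-119.8, -5.7, 50.1], [-122.2, 5.5, 38.2], [-122.4, 3.1, 42.8], [-122.1, 0.9, 43.3], [-122.0, -1.4, 44.3], [-121.5, -3.6, 42.6], [-120.9, -5.8, 39.3], [-124.0, 5.4, 34.3], [-123.5, 0.8, 35.0], [-123.4, -1.5, 36.1], [-123.4, -3.8, 39.1], [-122.8, -6.0, 36.5], [-125.8, -1.8, 37.9], [-124.9, -6.3, 34.3], [-148.0, 29.8, 34.7], [-147.5, 25.3, 35.5], [-149.6, 25.0, 34.5], [-148.5, 16.0, 34.9], [-148.0, 11.5, 35.0], [-147.8, 9.1, 36.9], [-147.1, 4.7, 34.6], [-147.9, -6.9, 34.4], [-147.6, -9.2, 34.3], [-146.8, -16.0, 35.8], [-149.0, -16.2, 34.9]]
rim front [-149.73678192 -149.2386966  -146.59174172] [-139.44187978  139.19646644]
-0.14 [-149.0420392  -146.59174172 -133.14432455]
-0.1 [-149.57531364 -147.80061587 -145.49208576]
-0.05 [-149.45432112 -147.58307998 -145.71689728]
0 [-149.59360807 -147.97506532 -145.6258725 ]
0.05 [-149.68358429 -146.1337734  -131.59149081]
0.1 [-149.898054   -147.31858664 -135.37006069]
```

View pics/t2.png

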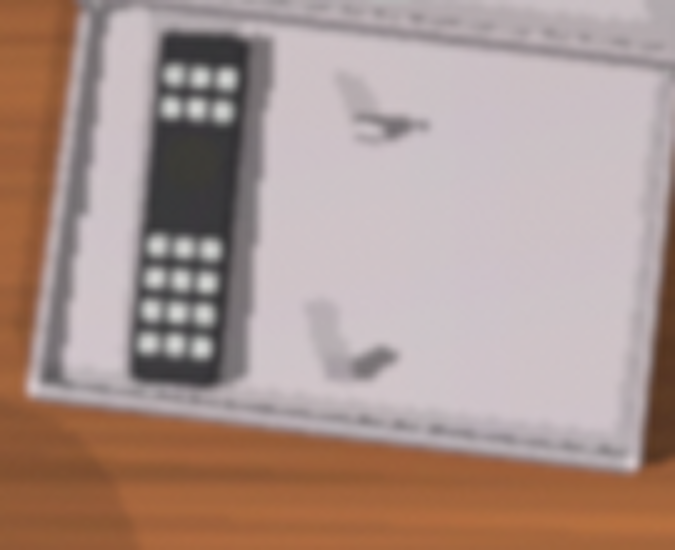

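Call:
{"api": "servo_tool", "payload": {"increments": [{"slide": [0, -1, 20], "dr": [0, 0, 0], "jaw": 0.5}, {"slide": [0, -1, 50], "dr": [0, 0, 0], "jaw": 0.5}, {"slide": [0, -1, 80], "dr": [0, 0, 0], "jaw": 0.5}, {"slide": [0, -1, 100], "dr": [0, 0, 0], "jaw": 0.5}, {"slide": [0, -1, 102], "dr": [0, 0, 0], "jaw": 0.5}, {"slide": [0, -1, 102], "dr": [0, 0, 0], "jaw": 0.5}]}}

```text
t: 6.6
tool_pos: [0.4795, -0.3277, 0.2077]
orientation: [-0.395, -3.116, -0.001]
force: [-0.2, -0.8, 0.8]
opening: 0.0465
gripper_force: 0.0
```

Run:
```python
from h import *
st(); P=np.array([.4798,-.3279])
go(P,.04,np.radians(-14.5))
```

```text
t 6.6 tray [-101.  -301.1] gz 40.7 F [-0.22 -0.79  0.76] M [ 0.05 -0.03  0.05] op 0.046516685553167104 0.0 q6 -2.01
slide [-0.4 -0.2  0.7] dr [ 0.    -0.001  0.001]
```

Close with firm grip, then lift.

Call:
{"api": "servo_tool", "payload": {"increments": [{"slide": [0, 0, 0], "dr": [0, 0, 0], "jaw": 1}, {"slide": [0, 0, 0], "dr": [0, 0, 0], "jaw": 1}, {"slide": [0, 0, 0], "dr": [0, 0, 0], "jaw": 1}, {"slide": [0, 0, 0], "dr": [0, 0, 0], "jaw": 1}, {"slide": [0, 0, 0], "dr": [0, 0, 0], "jaw": 1}, {"slide": [0, 0, 0], "dr": [0, 0, 0], "jaw": 1}, {"slide": [0, 0, -30], "dr": [0, 0, 0], "jaw": 1}, {"slide": [0, 0, -80], "dr": [0, 0, 0], "jaw": 1}, {"slide": [0, 0, -100], "dr": [0, 0, 0], "jaw": 1}, {"slide": [0, 0, -100], "dr": [0, 0, 0], "jaw": 1}, {"slide": [0, 0, -100], "dr": [0, 0, 0], "jaw": 1}], "force": 45}}

```text
t: 7.7
tool_pos: [0.4791, -0.3282, 0.3072]
orientation: [-0.396, -3.116, 0.0]
force: [-0.5, 0.5, -1.9]
opening: 0.0138
gripper_force: 45.0
```

Run:
```python
from h import *
st()
go(tr(-.065,0),.14,TY)
```

```text
t 7.7 tray [-101.3 -301.7] gz 140.2 F [-0.47  0.53 -1.87] M [-0.   -0.02  0.01] op 0.013821872131431037 44.990442395210266 q6 -2.01
slide [4.400e+00 3.039e+02 2.000e-01] dr [-0.    -0.    -0.134]
```

Call:
{"api": "servo_tool", "payload": {"increments": [{"slide": [4, 304, 0], "dr": [0, 0, -0.134], "jaw": 1}, {"slide": [4, 304, 0], "dr": [0, 0, -0.134], "jaw": 1}, {"slide": [4, 304, 0], "dr": [0, 0, -0.134], "jaw": 1}, {"slide": [4, 304, 0], "dr": [0, 0, -0.134], "jaw": 1}, {"slide": [4, 304, 0], "dr": [0, 0, -0.134], "jaw": 1}, {"slide": [4, 304, 0], "dr": [0, 0, -0.134], "jaw": 1}, {"slide": [4, 304, 0], "dr": [0, 0, -0.134], "jaw": 1}, {"slide": [4, 304, 0], "dr": [0, 0, -0.134], "jaw": 1}, {"slide": [4, 304, 0], "dr": [0, 0, -0.134], "jaw": 1}, {"slide": [4, 304, 0], "dr": [0, 0, -0.134], "jaw": 1}, {"slide": [4, 304, 0], "dr": [0, 0, -0.134], "jaw": 1}, {"slide": [4, 304, 0], "dr": [0, 0, -0.134], "jaw": 1}, {"slide": [4, 304, 0], "dr": [0, 0, -0.134], "jaw": 1}, {"slide": [4, 304, 30], "dr": [0, 0, -0.134], "jaw": 1}, {"slide": [4, 304, 42], "dr": [0, 0, -0.134], "jaw": 1}, {"slide": [4, 304, 42], "dr": [0, 0, -0.134], "jaw": 1}]}}

```text
t: 9.3
tool_pos: [0.5501, -0.0329, 0.2631]
orientation: [-0.187, -3.131, -0.001]
force: [-0.2, 0.0, -1.0]
opening: 0.0137
gripper_force: 45.0
```

Run:
```python
from h import *
st()
go(tr(-.065,0),.06,TY)
im,_=look("scene"); save("s3.png",cv2.resize(im[180:320,220:420],None,fx=4,fy=4,interpolation=2))
im,W=look("top"); 
m=np.zeros((480,640),bool); m[190:300,265:415]=1
k=m&(W[...,2]>.055)&(W[...,2]<.085); p=np.array([[*inv(q),q[2]] for q in W[k]]); p=p[(p[:,0]<.02)&(abs(p[:,1])<.04)]
print(len(p), p.min(0),p.max(0)) if len(p) else 0
```

```text
t 9.3 tray [-65.8  -0. ] gz 96.1 F [-0.21  0.01 -1.  ] M [0.06 0.   0.03] op 0.013747341581953643 44.99054253101349 q6 -1.6
slide [-0.9  0.  36.1] dr [ 0.    -0.005 -0.   ]
192 [-0.13346626 -0.01631829  0.05727165] [-0.08283354  0.01372563  0.08405053]
```

View pics/s3.png

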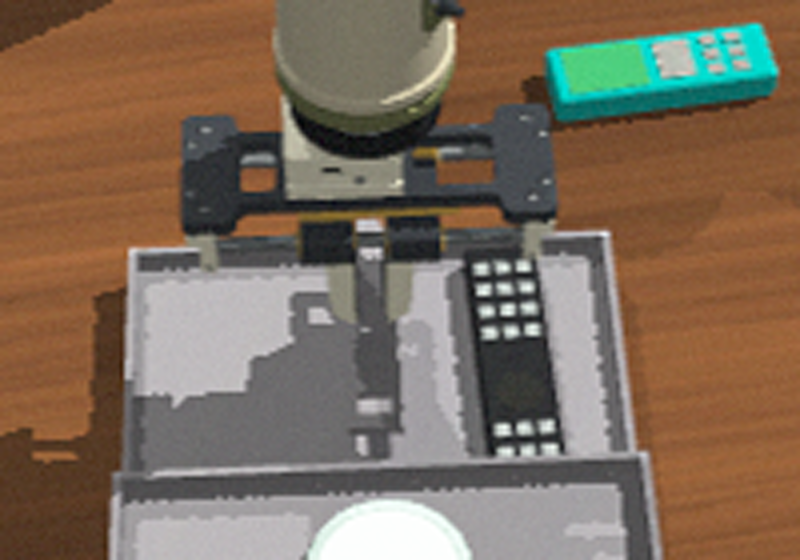

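Call:
{"api": "servo_tool", "payload": {"increments": [{"slide": [-1, 0, 5], "dr": [0, 0, 0], "jaw": 1}, {"slide": [-1, 0, 9], "dr": [0, 0, 0], "jaw": 1}, {"slide": [-1, 0, 12], "dr": [0, 0, 0], "jaw": 1}, {"slide": [-1, 0, 15], "dr": [0, 0, 0], "jaw": 1}, {"slide": [-1, 0, 18], "dr": [0, 0, 0], "jaw": 1}, {"slide": [-1, 0, 21], "dr": [0, 0, 0], "jaw": 1}, {"slide": [-1, 0, 24], "dr": [0, 0, 0], "jaw": 1}, {"slide": [-1, 0, 24], "dr": [0, 0, 0], "jaw": 1}], "force": 60}}

```text
t: 10.2
tool_pos: [0.5528, -0.0331, 0.2427]
orientation: [0.186, 3.135, -0.0]
force: [-2.7, -0.6, 8.1]
opening: 0.0138
gripper_force: 60.0
```

Run:
```python
from h import *
st()
```

```text
t 10.2 tray [-63.1   0. ] gz 75.7 F [-2.66 -0.57  8.13] M [ 0.1   0.74 -0.04] op 0.013751993131204178 59.99323904514313 q6 -1.6
```

Call:
{"api": "servo_tool", "payload": {"increments": [{"slide": [1.5, 0, 1], "dr": [0, 0, 0], "jaw": 1}, {"slide": [1.5, 0, 4], "dr": [0, 0, 0], "jaw": 1}, {"slide": [1.5, 0, 7], "dr": [0, 0, 0], "jaw": 1}, {"slide": [1.5, 0, 10], "dr": [0, 0, 0], "jaw": 1}, {"slide": [1.5, 0, 12], "dr": [0, 0, 0], "jaw": 1}, {"slide": [1.5, 0, 12], "dr": [0, 0, 0], "jaw": 1}]}}

```text
t: 10.8
tool_pos: [0.5511, -0.0329, 0.2302]
orientation: [0.186, 3.136, -0.0]
force: [-1.7, -0.7, 5.9]
opening: 0.014
gripper_force: 60.0
```

Run:
```python
from h import *
st()
```

```text
t 10.8 tray [-64.8   0. ] gz 63.2 F [-1.67 -0.75  5.89] M [0.02 0.2  0.03] op 0.01397009327661065 60.002036690711975 q6 -1.6
```

Call:
{"api": "servo_tool", "payload": {"increments": [{"slide": [0, 0, 2], "dr": [0, 0, 0], "jaw": 1}, {"slide": [0, 0, 4], "dr": [0, 0, 0], "jaw": 1}, {"slide": [0, 0, 4], "dr": [0, 0, 0], "jaw": 1}]}}

```text
t: 11.1
tool_pos: [0.5511, -0.0329, 0.2278]
orientation: [0.186, 3.136, -0.0]
force: [-13.4, 1.2, 21.0]
opening: 0.0139
gripper_force: 60.0
```

Run:
```python
from h import *
st()
```

```text
t 11.1 tray [-64.7   0.1] gz 60.8 F [-13.39   1.22  21.04] M [0.13 1.46 0.07] op 0.01391742315215659 60.00779092311859 q6 -1.6
```

Call:
{"api": "servo_tool", "payload": {"increments": [{"slide": [1.5, 0, 2], "dr": [0, 0, 0], "jaw": 1}, {"slide": [1.5, 0, 2], "dr": [0, 0, 0], "jaw": 1}, {"slide": [1.5, 0, 0], "dr": [0, 0, 0], "jaw": 1}]}}

```text
t: 11.4
tool_pos: [0.5504, -0.0328, 0.2279]
orientation: [0.186, 3.132, -0.001]
force: [2.1, -0.5, -0.5]
opening: 0.0136
gripper_force: 60.0
```

Run:
```python
from h import *
st()
```

```text
t 11.4 tray [-65.4   0.1] gz 60.9 F [ 2.06 -0.47 -0.46] M [ 0.01 -0.62 -0.02] op 0.013563914830168177 59.99950468540192 q6 -1.6
```

Call:
{"api": "servo_tool", "payload": {"increments": [{"slide": [0, 0, 0], "dr": [0, 0, 0], "jaw": 0.5}, {"slide": [0, 0, 0], "dr": [0, 0, 0], "jaw": 0.5}, {"slide": [0, 0, 0], "dr": [0, 0, 0], "jaw": 0.5}, {"slide": [0, 0, -30], "dr": [0, 0, 0], "jaw": 0.5}, {"slide": [0, 0, -80], "dr": [0, 0, 0], "jaw": 0.5}, {"slide": [0, 0, -100], "dr": [0, 0, 0], "jaw": 0.2}, {"slide": [0, 0, -100], "dr": [0, 0, 0], "jaw": 0.2}, {"slide": [0, 0, -100], "dr": [0, 0, 0], "jaw": 0.2}]}}

```text
t: 12.2
tool_pos: [0.5494, -0.0327, 0.3253]
orientation: [-0.187, -3.136, -0.0]
force: [-0.5, -0.5, 0.5]
opening: 0.0661
gripper_force: 0.0
```

Run:
```python
from h import *
st()
P=np.array([.4374,.3327])
go(P,.16,np.radians(17.3));go(P,.023,np.radians(17.3))
```

```text
t 12.2 tray [-66.5   0.1] gz 158.3 F [-0.53 -0.48  0.47] M [ 0.03 -0.01  0.03] op 0.06608683959991431 0.0 q6 -1.6
slide [154.5 349.5  -1.7] dr [ 0.    -0.    -0.421]
slide [154.5 349.5 135.3] dr [ 0.    -0.    -0.421]
```

Call:
{"api": "servo_tool", "payload": {"increments": [{"slide": [154, 349, 0], "dr": [0, 0, -0.421], "jaw": 0.2}, {"slide": [154, 349, 0], "dr": [0, 0, -0.421], "jaw": 0.2}, {"slide": [154, 349, 0], "dr": [0, 0, -0.421], "jaw": 0.2}, {"slide": [154, 349, 0], "dr": [0, 0, -0.421], "jaw": 0.2}, {"slide": [154, 349, 0], "dr": [0, 0, -0.421], "jaw": 0.2}, {"slide": [154, 349, 0], "dr": [0, 0, -0.421], "jaw": 0.2}, {"slide": [154, 349, 0], "dr": [0, 0, -0.421], "jaw": 0.2}, {"slide": [154, 349, 0], "dr": [0, 0, -0.421], "jaw": 0.2}, {"slide": [154, 349, 0], "dr": [0, 0, -0.421], "jaw": 0.2}, {"slide": [154, 349, 0], "dr": [0, 0, -0.421], "jaw": 0.2}, {"slide": [154, 349, 0], "dr": [0, 0, -0.421], "jaw": 0.2}, {"slide": [154, 349, 0], "dr": [0, 0, -0.421], "jaw": 0.2}, {"slide": [154, 349, 0], "dr": [0, 0, -0.421], "jaw": 0.2}, {"slide": [154, 349, 0], "dr": [0, 0, -0.421], "jaw": 0.2}, {"slide": [154, 349, 50], "dr": [0, 0, -0.421], "jaw": 0.2}, {"slide": [154, 349, 90], "dr": [0, 0, -0.421], "jaw": 0.2}, {"slide": [154, 349, 100], "dr": [0, 0, -0.421], "jaw": 0.2}, {"slide": [154, 349, 100], "dr": [0, 0, -0.421], "jaw": 0.2}]}}

```text
t: 14.0
tool_pos: [0.4372, 0.3314, 0.2241]
orientation: [0.472, -3.102, 0.003]
force: [1.3, -0.9, 0.8]
opening: 0.0745
gripper_force: 0.0
```

Run:
```python
from h import *
st()
P=np.array([.4374,.3327])
go(P,.023,np.radians(17.3))
im,W=look("top")
m=np.zeros((480,640),bool); m[190:300,265:415]=1
k=m&(W[...,2]>.060)&(W[...,2]<.09); p=np.array([[*inv(q),q[2]] for q in W[k]]); p=p[(p[:,0]<.01)&(abs(p[:,1])<.04)]
r=cv2.minAreaRect((p[:,:2]*1000).astype(np.float32)); print("divider wall",r,np.median(p[:,2]))
k=m&(W[...,2]>.024)&(W[...,2]<.033); p=np.array([[*inv(q),q[2]] for q in W[k]]); p=p[(p[:,0]<.01)&(p[:,0]>-.14)&(abs(p[:,1])<.02)]
print("foot",len(p),p.min(0),p.max(0),np.median(p[p[:,0]<-.08,2]),np.median(p[p[:,0]>-.05,2]))
save("t3.png",cv2.resize(im[190:300,265:400],None,fx=5,fy=5,interpolation=2))
```

```text
t 14.0 tray [-221.   348.3] gz 57.1 F [ 1.31 -0.94  0.8 ] M [ 0.06  0.02 -0.03] op 0.07451914390857915 0.0 q6 -1.32
slide [-0.7  1.2 34.1] dr [-0.001 -0.004 -0.   ]
divider wall ((-65.80947875976562, -1.113490104675293), (14.158234596252441, 76.6106185913086), 89.92237091064453) 0.07394727521310923
foot 397 [-0.13753977 -0.01990577  0.02405544] [0.00455756 0.01999074 0.03276801] 0.027597469787663774 0.0274803964815062
```

View pics/t3.png

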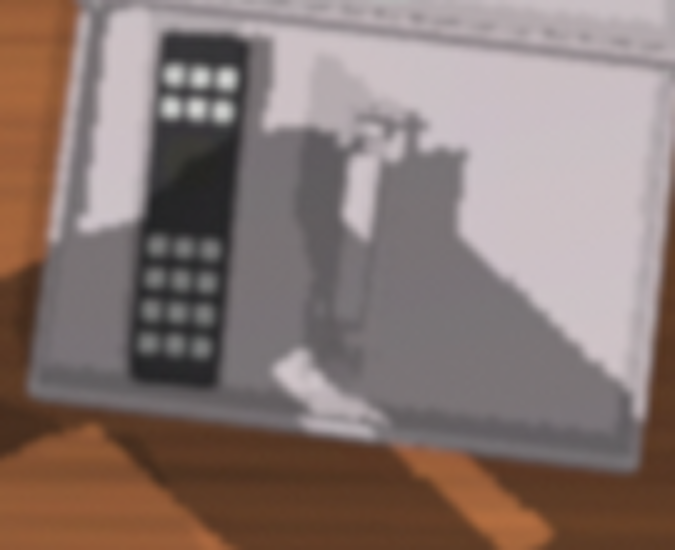

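The divider sits level and centred (crop ~(360,230)), both foot ends at floor height +8 mm. Now grasping the white remote.

Call:
{"api": "servo_tool", "payload": {"increments": [{"slide": [0, 1, 20], "dr": [0, 0, 0], "jaw": 0.2}, {"slide": [0, 1, 34], "dr": [0, 0, 0], "jaw": 0.2}, {"slide": [0, 1, 34], "dr": [0, 0, 0], "jaw": 0.2}, {"slide": [0, 1, 34], "dr": [0, 0, 0], "jaw": 1}, {"slide": [0, 1, 34], "dr": [0, 0, 0], "jaw": 1}, {"slide": [0, 1, 34], "dr": [0, 0, 0], "jaw": 1}, {"slide": [0, 1, 34], "dr": [0, 0, 0], "jaw": 1}, {"slide": [0, 1, 34], "dr": [0, 0, 0], "jaw": 1}, {"slide": [0, 1, 34], "dr": [0, 0, 0], "jaw": 1}, {"slide": [0, 1, 10], "dr": [0, 0, 0], "jaw": 1}, {"slide": [0, 1, -40], "dr": [0, 0, 0], "jaw": 1}, {"slide": [0, 1, -90], "dr": [0, 0, 0], "jaw": 1}, {"slide": [0, 1, -100], "dr": [0, 0, 0], "jaw": 1}, {"slide": [0, 1, -100], "dr": [0, 0, 0], "jaw": 1}], "force": 25}}

```text
t: 15.45
tool_pos: [0.4384, 0.3336, 0.3285]
orientation: [-0.472, 3.101, 0.003]
force: [-0.3, -0.5, -1.0]
opening: 0.0458
gripper_force: 25.0
```

Run:
```python
from h import *
st()
go(tr(-.052,-.076),.16,TY)
```

```text
t 15.45 tray [-220.1  350.6] gz 161.5 F [-0.28 -0.48 -1.04] M [ 0.08 -0.01 -0.02] op 0.04579580686287924 24.99975621700287 q6 -1.32
slide [  20.9 -458.     0.8] dr [0.002 0.005 0.421]
```

Call:
{"api": "servo_tool", "payload": {"increments": [{"slide": [21, -458, 0], "dr": [0, 0, 0.421], "jaw": 1}, {"slide": [21, -458, 0], "dr": [0, 0, 0.421], "jaw": 1}, {"slide": [21, -458, 0], "dr": [0, 0, 0.421], "jaw": 1}, {"slide": [21, -458, 0], "dr": [0, 0, 0.421], "jaw": 1}, {"slide": [21, -458, 0], "dr": [0, 0, 0.421], "jaw": 1}, {"slide": [21, -458, 0], "dr": [0, 0, 0.421], "jaw": 1}, {"slide": [21, -458, 0], "dr": [0, 0, 0.421], "jaw": 1}, {"slide": [21, -458, 0], "dr": [0, 0, 0.421], "jaw": 1}, {"slide": [21, -458, 0], "dr": [0, 0, 0.421], "jaw": 1}, {"slide": [21, -458, 0], "dr": [0, 0, 0.421], "jaw": 1}, {"slide": [21, -458, 0], "dr": [0, 0, 0.421], "jaw": 1}, {"slide": [21, -458, 0], "dr": [0, 0, 0.421], "jaw": 1}, {"slide": [21, -458, 0], "dr": [0, 0, 0.421], "jaw": 1}, {"slide": [21, -458, 0], "dr": [0, 0, 0.421], "jaw": 1}, {"slide": [21, -458, 0], "dr": [0, 0, 0.421], "jaw": 1}, {"slide": [21, -458, 0], "dr": [0, 0, 0.421], "jaw": 1}, {"slide": [21, -458, 0], "dr": [0, 0, 0.421], "jaw": 1}]}}

```text
t: 17.15
tool_pos: [0.5539, -0.1101, 0.3259]
orientation: [0.186, 3.136, -0.0]
force: [-0.7, 0.3, -1.4]
opening: 0.0461
gripper_force: 25.0
```

Run:
```python
from h import *
st()
go(tr(-.052,-.076),.044,TY)
```

```text
t 17.15 tray [-52.9 -76.3] gz 158.9 F [-0.68  0.32 -1.38] M [ 0.05 -0.02  0.  ] op 0.04608616719394363 24.99974101781845 q6 -1.74
slide [ -0.8   0.3 114.9] dr [-0.  0.  0.]
```

Call:
{"api": "servo_tool", "payload": {"increments": [{"slide": [0, 0, 40], "dr": [0, 0, 0], "jaw": 1}, {"slide": [0, 0, 80], "dr": [0, 0, 0], "jaw": 1}, {"slide": [0, 0, 100], "dr": [0, 0, 0], "jaw": 1}, {"slide": [0, 0, 108], "dr": [0, 0, 0], "jaw": 1}, {"slide": [0, 0, 112], "dr": [0, 0, 0], "jaw": 1}, {"slide": [0, 0, 114], "dr": [0, 0, 0], "jaw": 1}, {"slide": [0, 0, 114], "dr": [0, 0, 0], "jaw": 1}, {"slide": [0, 0, 114], "dr": [0, 0, 0], "jaw": 1}]}}

```text
t: 17.95
tool_pos: [0.5545, -0.1106, 0.2132]
orientation: [0.186, 3.134, -0.001]
force: [0.7, -0.3, -0.9]
opening: 0.0461
gripper_force: 25.0
```

Run:
```python
from h import *
st()
```

```text
t 17.95 tray [-52.2 -76.7] gz 46.2 F [ 0.66 -0.33 -0.91] M [-0.01 -0.07  0.04] op 0.046059570064148375 24.999825060367584 q6 -1.74
```

Call:
{"api": "servo_tool", "payload": {"increments": [{"slide": [0, 0, 1], "dr": [0, 0, 0], "jaw": 1}, {"slide": [0, 0, 2], "dr": [0, 0, 0], "jaw": 1}, {"slide": [0, 0, 2], "dr": [0, 0, 0], "jaw": 1}]}}

```text
t: 18.25
tool_pos: [0.5546, -0.1107, 0.2124]
orientation: [0.186, 3.134, -0.001]
force: [-6.9, 1.1, 15.0]
opening: 0.0459
gripper_force: 25.0
```

Run:
```python
from h import *
st()
```

```text
t 18.25 tray [-52.1 -76.8] gz 45.4 F [-6.89  1.06 15.  ] M [0.43 1.22 0.03] op 0.04590614236760321 25.00267267227173 q6 -1.74
```

Contact with the floor; release, rise and retreat.

Call:
{"api": "servo_tool", "payload": {"increments": [{"slide": [0, 0, -2], "dr": [0, 0, 0], "jaw": 1}, {"slide": [0, 0, -2], "dr": [0, 0, 0], "jaw": 0.36}, {"slide": [0, 0, -2], "dr": [0, 0, 0], "jaw": 0.36}, {"slide": [0, 0, -2], "dr": [0, 0, 0], "jaw": 0.36}, {"slide": [0, 0, -2], "dr": [0, 0, 0], "jaw": 0.36}, {"slide": [0, 0, -30], "dr": [0, 0, 0], "jaw": 0.36}, {"slide": [0, 0, -80], "dr": [0, 0, 0], "jaw": 0.36}, {"slide": [0, 0, -130], "dr": [0, 0, 0], "jaw": 0.36}, {"slide": [0, -50, -150], "dr": [0, 0, 0], "jaw": 0.36}, {"slide": [0, -250, -150], "dr": [0, 0, 0], "jaw": 0.36}, {"slide": [0, -250, -150], "dr": [0, 0, 0], "jaw": 0.36}, {"slide": [0, -250, -150], "dr": [0, 0, 0], "jaw": 0.36}, {"slide": [0, -250, -150], "dr": [0, 0, 0], "jaw": 0.36}, {"slide": [0, -250, -150], "dr": [0, 0, 0], "jaw": 0.36}, {"slide": [0, -250, -150], "dr": [0, 0, 0], "jaw": 0.36}, {"slide": [0, -250, -150], "dr": [0, 0, 0], "jaw": 0.36}, {"slide": [0, -250, -150], "dr": [0, 0, 0], "jaw": 0.36}]}}

```text
t: 19.95
tool_pos: [0.5247, -0.3571, 0.3597]
orientation: [-0.184, -3.136, -0.001]
force: [-0.5, 0.1, 0.7]
opening: 0.0596
gripper_force: 0.0
```

Run:
```python
from h import *
st()
im,W=look("top"); T=np.array([inv(q) for q in W.reshape(-1,3)]).reshape(480,640,2)
m=(T[...,0]>-.14)&(T[...,0]<.03)&(T[...,1]<-.025)&(T[...,1]>-.13)&(W[...,2]>.036)&(W[...,2]<.05)
r=cv2.minAreaRect((T[m]*1000).astype(np.float32)); print("ac",r,np.percentile(W[m][:,2],[5,50,95]))
m=(T[...,0]>-.14)&(T[...,0]<.01)&(abs(T[...,1])<.03)&(W[...,2]>.06)&(W[...,2]<.09)
print("div",cv2.minAreaRect((T[m]*1000).astype(np.float32)),np.median(W[m][:,2]))
m=(T[...,0]>.0)&(T[...,0]<.1)&(abs(T[...,1])<.12)&(W[...,2]>.07)&(W[...,2]<.09); print("lip x",np.percentile(T[m][:,0],[1,5]))
save("t4.png",cv2.resize(im[120:300,225:425],None,fx=3,fy=3,interpolation=2))
```

```text
t 19.95 tray [ -52.6 -325.1] gz 192.7 F [-0.51  0.12  0.68] M [ 0.03 -0.    0.05] op 0.05958701814937598 0.0 q6 -2.13
ac ((-52.22791290283203, -77.80204772949219), (140.5618133544922, 45.927528381347656), 0.08515007048845291) [0.03770456 0.04171764 0.04612105]
div ((-65.74803161621094, -1.1753168106079102), (13.984846115112305, 76.05209350585938), 89.6963882446289) 0.07389802578894038
lip x [0.02926318 0.02982877]
```

View pics/t4.png

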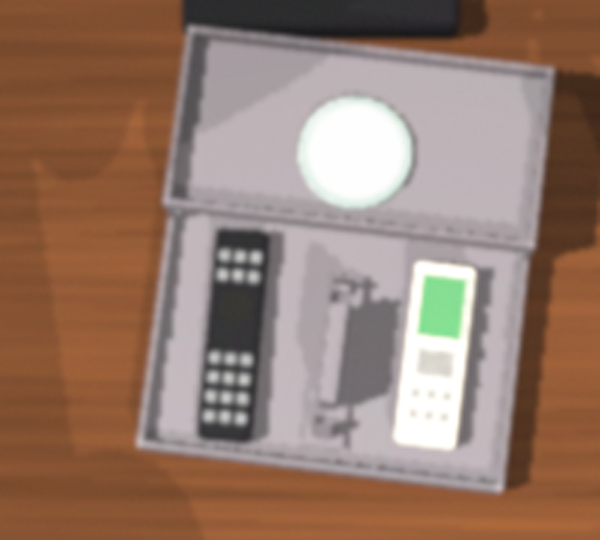

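The picture shows the tier home with the coaster on it at (355,152), the divider seated at (345,355), and the white remote flat and display up in the right bay at (437,355).

```bash
python3 -c "
from plant import *; print(close_job())"
```

```text
the job is handed in; nothing more can be done
None
```

I handed the job in at about 20 s of the 64 s allowed: the tier is home with the coaster on it, the divider is seated flush over both hooks, the AC remote lies flat and display up in the right bay, and the gripper is clear; all of this was checked by camera, but no verdict was returned.

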